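# Put two bottles and a stack of dishes back in their own trays

## Task

The tall bottle, the small bottle and the stack of dishes each stand in the wrong wooden tray. Rearrange them so that the tall bottle stands in the middle of the round tray, the dish stack in the middle of the square tray and the small bottle in the middle of the oblong tray, each upright and flat on the tray floor, one thing to a tray. The empty cork mat is free for parking one meanwhile; tip nothing over, and leave the timer and the lighter where they lie.

Things in the scene. Friction and masses are not known exactly. Their poses are not given: they have to be found in the camera images.
- tall_bottle: Tallest thing in the trays: white round bottle, blue screw cap, 66 mm across, 154 mm high, 0.29 kg. Straight to 103 mm, then tapers to the cap, 36 mm across, from 137 to 154 mm; grip the cap, fingertips not below 133 mm above the underside. Origin at the centre of its underside, z up. Starts in a wrong tray. (Similar bottles at the far back are room furnishing.)
- small_bottle: Brown round reagent bottle with a black screw cap, 52 mm across, 110 mm high, 0.15 kg. Straight body up to 70 mm, then a shoulder tapering to the cap, which is 30 mm across and runs from 92 to 110 mm; grip it by the cap (fingertips not below 88 mm above its underside) or by the body. Origin at the centre of its underside, z up. Starts in a wrong tray.
- dish_stack: Low stack of three round flat clear dishes with lids, joined as one rigid piece, 43 mm high, each dish 62 mm across and set a millimetre or two off the others, so 64 to 65 mm across in all, 0.066 kg. Origin on its underside, z up; the middle of the stack is point dish_mid. Starts in a wrong tray. (Single dishes at the far back are room furnishing.)
- dish_mid (a point): The middle of the dish stack, 21 mm above its underside and 3 mm to the -y side of the body's origin (dish stack frame); the point to grasp at and to bring over the tray's centre.
- tray_round: Round wooden tray, inside about 90 mm across at the floor, 104 mm over the rim. Fixed. Rim 12 mm high, wall 4 mm, flat inner floor 4 mm above the bench; origin at the centre of its underside (on the bench). A thumb tab 22 mm long sticks out on its -x side.
- tray_square: Square wooden tray, 98 x 98 mm outside, 90 x 90 mm inside. Fixed. Rim 12 mm high, wall 4 mm, flat inner floor 4 mm above the bench; origin at the centre of its underside (on the bench). A thumb tab 22 mm long sticks out on its -x side.
- tray_oblong: Oblong wooden tray, 94 mm (x) by 150 mm (y) outside, 86 x 142 mm inside. Fixed. Rim 12 mm high, wall 4 mm, flat inner floor 4 mm above the bench; origin at the centre of its underside (on the bench). A thumb tab 22 mm long sticks out on its -x side.
- cork_mat: Flat round cork mat, 110 mm across, 4 mm thick, empty at the start: the free spot for parking. Fixed; origin at the centre of its underside, its top 4 mm above that. Trays and mat stand at least 0.15 m apart (centres), round a grey mixer about 160 mm high (fixed, straight ahead of the robot): carry things above it.
- timer: White digital bench timer, 62 x 66 x 18 mm, loose, lying on the bench left of the work; origin at the centre of its underside. Leave alone.
- lighter: Red pocket lighter, 22 x 74 x 13 mm (long along its y), loose, lying on the bench right of the mixer; origin at the centre of its underside. Leave alone.
Things that resemble listed ones, but are neither listed nor needed, are in the scene too. Leave any black or green look-alike of the dish_stack alone.

How it is judged:
By the outcome, as a careful person would: the job done as asked, in the order asked, and still so for the second after the job is handed in, with the robot touching nothing.
It also fails if it takes over 102 s, if anything falls off the work surface, if the arm or the gripper's body presses on something with over 40 N, if the wrist force passes 120 N, or if a joint passes its speed limit or range.

## Robot

A 7-joint arm with a two-finger parallel gripper is mounted at the origin on a cart in front of the work surface, level with it; the furniture and walls round the work are solid. World frame = base frame: x ahead of the robot, y to its left, z up, the work surface at z = 0. Lengths are in m, angles in rad, forces in N, time in s.
With the tool pointing down it reaches from about 0.425 to 0.925 m from the base axis. Payload 6.8 kg.
Tool frame: the origin (TCP) lies at the very end of the fingers, on their centre line; the grasp point (between the pads) lies 19 mm behind it (r.grip_point_offset is the distance from the TCP to the grasp point, in m); z points along the fingers, y is the line along which they close (so a half turn about z gives the same grasp; the last joint's range is limited). The gripper opens to 85 mm and grips with 20 to 120 N. Pads are 22 mm wide; open, the fingers measure 114 mm over their backs; the gripper's body (76 mm by 85 mm) begins 54 mm behind the grasp point. The pads swing forward as they close: fully open they stand 13 mm farther back than shut.
Start: joints at [1.202, 0.477, 0.022, 1.555, -0.011, 1.109, -0.083], TCP at [0.174, -0.652, 0.231] pointing down, gripper open.
Joint ranges: [-2.96, 2.96], [-0.34, 2.1], [-1.41, 1.46], [0.24, 2.44], [-1.37, 4.51], [0.17, 1.92], [-2.96, 2.96]. Speed limits (rad/s): [2.39, 2.39, 3.14, 3.14, 3.14, 3.14, 3.14].

## Interface

Orientations are given as a rotation vector (axis times angle).
In Python, from bench import status, eyes, r gives the robot as it stands.
- The arm moves only by the shell command python3 -m crank 'ROWS' [OPENING] [FORCE]. ROWS is JSON, a list of rows, each a list of 6 numbers: the shift along the tool's x, y, z normalised to -1 to 1, where 1 is 0.02 m, then the turn, a rotation vector about the tool's x, y, z normalised to -1 to 1, where 1 is 45 degrees. A call has 1 to 12 rows; each row shifts and turns the commanded pose from where the row before left it, along the tool's axes as they then stand; what a row does not reach is not made up. A row lasts 1/10 s, in which the tool goes at most 50 mm and 8.59 degrees, less where a joint would pass 70% of its speed; a pose out of reach is approached as far as the arm can. A call with a number of a shift or a turn outside -1 to 1 is refused whole. A call with a gripper value outside its range is refused whole. OPENING is the opening, from 0 (shut) to 1 (fully open), set as the call begins (- or left out, the last holds). The fingers move at their own pace and stop on an object; FORCE is the grip in N (left out, the last holds). Time passes only in rows, so rows that do not move let the fingers close. It gives the time, the measured TCP pose, the force, the opening and the grip force at its end, in the units of the state.
- status.get_obs(): the state, without advancing time (a new reading comes with each control period).
- eyes.grab_frame(name): name is "side" or "top"; returns a dict with "image" (480x640x3 uint8, red, green, blue), "depth" (480x640 float32, m along the optical axis (not along the pixel's ray), 0 where there is no reading), "fovy" (degrees; the focal length in pixels is half the picture's height over the tangent of half this angle, whatever the lens; pixels are square), "cx", "cy" (the principal point, pixels), "world_to_cam" (4x4, takes a point from world to camera coordinates). Camera axes: x right, y up, looking along -z (the intrinsics and any distortion apply to the point x, -y, -z); pixel columns grow to the right and rows downward; lengths in m; the calibration is good to about 2 mm. A picture is of the moment at which its call begins.
- r.hand_in(): hands the job in; it is judged then, once.
The state is a dict: "clock": time; "joints": joint angles; "qvel": joint speeds; "tau": joint torques, N m; "tcp_pos": TCP position; "orientation": TCP orientation; "contact_force": force on the tool from outside, world axes, zero at the start; "moment": the same for the moment, N m; "grip_width": finger opening in m; "gripper_force": force on a finger pad.
Only numpy, scipy, OpenCV 4.12 (cv2) and the standard library are available. Lean on these libraries where they do the work, as an engineer would, in place of code of your own. Each camera call takes 0.05 s, during which the arm holds its last target. There are 200 camera calls.

## Working session

There is one attempt and no reset: what is moved stays moved. The work goes in short steps, Python scripts to look and compute and a shell command to move; the robot and the scene stay as the last step left them, time stands still between calls to the robot, and variables do not carry over. Pictures are saved under pics/ and viewed, at most 17 in all, crops included, and the job is handed in when it is done.

```bash
ls; mkdir -p pics; python3 - <<'E'
from bench import status,eyes,r
import cv2,numpy as np
print(status.get_obs()); print(r.grip_point_offset)
for n in("side","top"):
    f=eyes.grab_frame(n); cv2.imwrite(f"pics/{n}0.png",f["image"][:,:,::-1]); np.savez(f"{n}0.npz",**f)
    print({k:v for k,v in f.items() if k not in("image","depth")})
E
```

```text
pics
{'clock': 0.0, 'joints': array([ 1.20190083,  0.47777368,  0.02231575,  1.55647004, -0.01148518,
        1.10930944, -0.08312997]), 'qvel': array([-0.00048048, -0.0005838 ,  0.00144047,  0.00017371,  0.00075153,
       -0.00115481, -0.00056728]), 'tau': array([-2.38246082e-05, -5.96458054e+01,  1.60772435e+00, -2.81195140e+01,
        1.24096207e-02,  9.10982693e-03, -7.42205742e-06]), 'tcp_pos': array([ 0.17388698, -0.65159201,  0.23033513]), 'orientation': array([-3.11313864e+00, -4.08293531e-01,  5.88007878e-04]), 'contact_force': array([ 0.81100131,  0.97572631, -0.50960085]), 'moment': array([-0.00483955, -0.00978169,  0.00138559]), 'gripper_force': 0.0, 'grip_width': 0.085367908827233}
0.0187
{'fovy': 45.14366210258997, 'cx': 317.84925231019486, 'cy': 237.0856881609126, 'world_to_cam': array([[ 0.9962194 , -0.08473196, -0.01916776, -0.47430959],
       [ 0.07087001,  0.66506816,  0.74341226, -0.02040159],
       [-0.05024291, -0.74196013,  0.66855876, -1.81848052],
       [ 0.        ,  0.        ,  0.        ,  1.        ]])}
{'fovy': 47.63674735119067, 'cx': 320.6224115594971, 'cy': 234.74550277154822, 'world_to_cam': array([[ 0.00261292, -0.99996453, -0.00800749, -0.04740702],
       [ 0.9964631 ,  0.00193104,  0.08400935, -0.48749048],
       [-0.0839909 , -0.00819868,  0.99643279, -1.35222212],
       [ 0.        ,  0.        ,  0.        ,  1.        ]])}
```

View pics/top0.png

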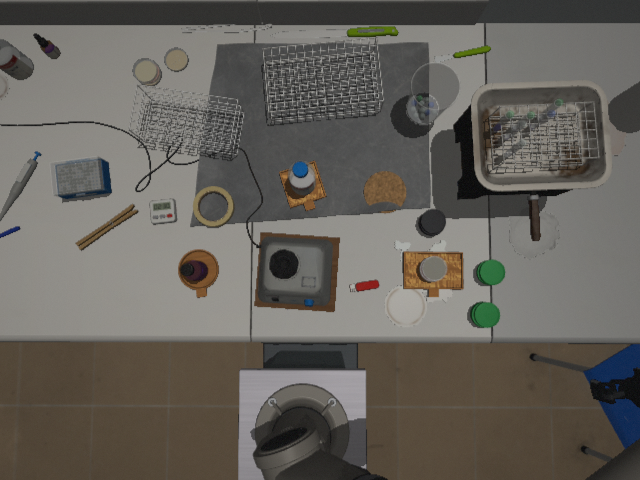

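View pics/side0.png

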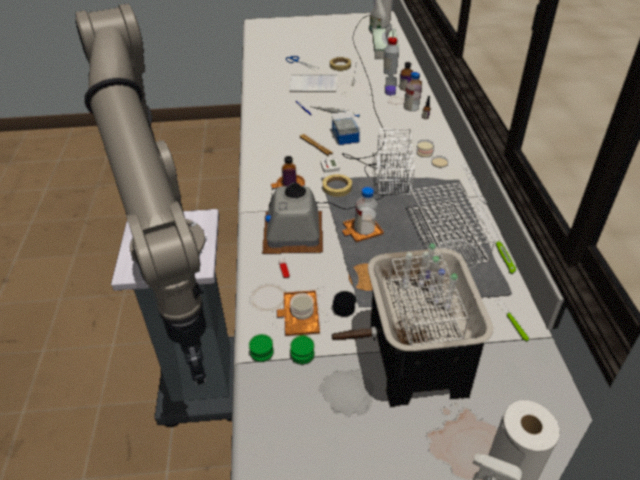

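The top view shows the round tray with the small bottle at about (199,269), the square tray with the tall bottle at (303,185) and its blue cap at (300,170). The oblong tray with the clear dish stack is at (433,270), and the empty cork mat is at (385,190). The side view agrees. Black and green look-alikes stand beside the oblong tray, and the lighter is at (365,286). Next I'll measure these.

```bash
cat > h.py <<'E'
import numpy as np,cv2
def K(f): F=240/np.tan(np.radians(f["fovy"])/2); return F,float(f["cx"]),float(f["cy"])
def ray(f,u,v):
    F,cx,cy=K(f); W=np.array(f["world_to_cam"]); R,t=W[:3,:3],W[:3,3]
    return -R.T@t, R.T@np.array([(u-cx)/F,-(v-cy)/F,-1])
def onplane(f,u,v,z):
    o,d=ray(f,u,v); return (o+d*(z-o[2])/d[2])
def dpt(f,u,v):
    o,d=ray(f,u,v); return o+d*f["depth"][int(v),int(u)]
def proj(f,p):
    F,cx,cy=K(f); W=np.array(f["world_to_cam"]); c=W[:3,:3]@np.array(p)+W[:3,3]
    return cx+F*c[0]/-c[2], cy-F*c[1]/-c[2]
E
python3 - <<'E'
from h import *
f=np.load("top0.npz"); im=f["image"]; hsv=cv2.cvtColor(im,cv2.COLOR_RGB2HSV)
for n,(u,v) in dict(bench=(430,320),tallcap=(300,170),smallcap=(200,270),dish=(433,268),mat=(385,190),mixer=(284,263),rack=(322,60),glass=(423,110),black=(432,222)).items():
    print(n,dpt(f,u,v).round(3),hsv[v,u])
for s,o in (((160,230),(240,310)),((270,150),(340,215)),((390,235),(480,310)),((350,160),(420,220))):
    (x0,y0),(x1,y1)=s,o
    c=hsv[y0:y1,x0:x1]; m=((c[...,0]>5)&(c[...,0]<22)&(c[...,1]>110)&(c[...,2]>70)).astype(np.uint8)
    m=cv2.morphologyEx(m,cv2.MORPH_OPEN,np.ones((2,2)))
    ys,xs=np.nonzero(m); print(s,m.sum(),xs.min()+x0,xs.max()+x0,ys.min()+y0,ys.max()+y0)
g=[cv2.resize(im[y0:y1,x0:x1],(400,300),interpolation=cv2.INTER_CUBIC) for (x0,y0,x1,y1) in((160,230,240,290),(263,155,343,215),(393,240,473,300),(345,160,425,220))]
cv2.imwrite("pics/crop.png",np.vstack([np.hstack(g[:2]),np.hstack(g[2:])])[:,:,::-1])
E
```

```text
bench [ 0.274 -0.323 -0.001] [ 21  12 154]
tallcap [0.626 0.    0.155] [104 210 141]
smallcap [0.397 0.244 0.078] [171 100  51]
dish [ 0.404 -0.324  0.044] [ 23  20 114]
mat [ 0.604 -0.211  0.006] [ 16 124 111]
mixer [0.412 0.036 0.143] [ 0 18 29]
rack [ 0.95  -0.049  0.002] [ 0  4 72]
glass [ 0.774 -0.288  0.133] [80 17 90]
black [ 0.518 -0.322  0.046] [120   5  49]
(160, 230) 812 179 218 251 297
(270, 150) 655 280 326 162 211
(390, 235) 1536 405 463 253 297
(350, 160) 1104 365 406 173 213
```

View pics/crop.png

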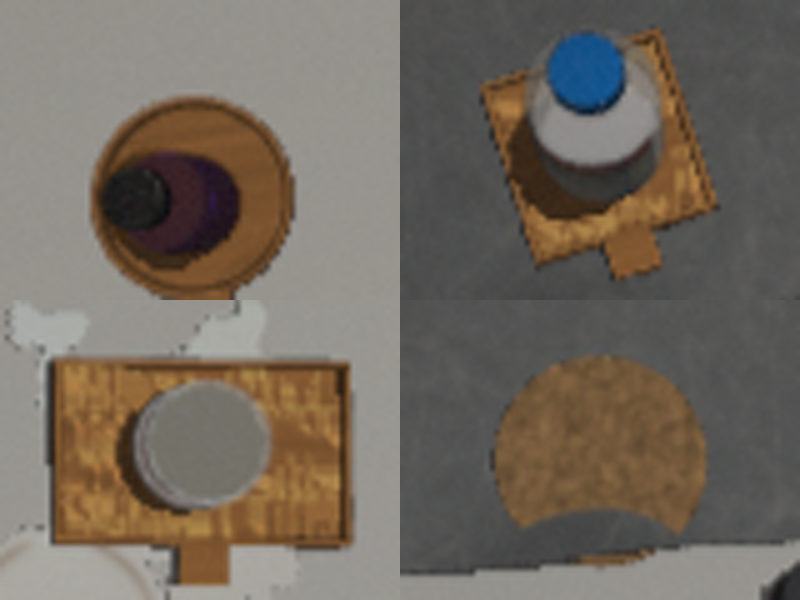

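The crops show the tray rims, the blue cap at (300,169), the black cap at (187,270) and the dish top at (434,269). A grey disc-shaped area covers the front part of the mat at about (385,206), so I'll check its height.

```bash
python3 - <<'E'
from h import *
f=np.load("top0.npz"); s=np.load("side0.npz")
for n,u,v,z in (("round",198.6,269.6,.012),("square",303,184.4,.012),("oblong",433.4,270.4,.012),("mat",385,191.5,.004),("tall",300.2,169.4,.158),("small",187,269.6,.114),("dish",434,268.6,.047),("blackst",432,222,.046),("lighter",366,286,.013)):
    p=onplane(f,u,v,z); print(n,p.round(4),"r",np.hypot(*p[:2]).round(3),"side px",np.round(proj(s,p),1))
print("sq corners",[onplane(f,263+(x-400)/5,155+y/5,.012)[:2].round(3).tolist() for x,y in((485,85),(657,30),(717,208),(540,265))])
print("crescent",[dpt(f,385,v).round(3).tolist() for v in(195,200,204,207,209,212,214,218)])
im=s["image"]; g=[im[y:y+75,x:x+100] for x,y in((255,140),(330,175),(260,270),(325,230))]
g=[cv2.resize(a,(400,300),interpolation=cv2.INTER_CUBIC) for a in g]
cv2.imwrite("pics/scrop.png",np.vstack([np.hstack(g[:2]),np.hstack(g[2:])])[:,:,::-1])
E
```

```text
round [0.3992 0.2624 0.012 ] r 0.478 side px [289.6 182.5]
square [ 0.6176 -0.0008  0.012 ] r 0.618 side px [362.  227.1]
oblong [ 0.3986 -0.3309  0.012 ] r 0.518 side px [299.9 311.1]
mat [ 0.6008 -0.2113  0.004 ] r 0.637 side px [366.4 276.5]
tall [ 6.264e-01 -2.000e-04  1.580e-01] r 0.626 side px [366.4 190.3]
small [0.3971 0.2659 0.114 ] r 0.478 side px [287.4 157.7]
dish [ 0.4024 -0.3255  0.047 ] r 0.518 side px [300.6 301. ]
blackst [ 0.5177 -0.3224  0.046 ] r 0.61 side px [342.7 297.2]
lighter [ 0.359  -0.1608  0.013 ] r 0.393 side px [282.9 268.2]
sq corners [[0.65, 0.058], [0.678, -0.03], [0.586, -0.061], [0.557, 0.03]]
crescent [[0.592, -0.211, 0.002], [0.579, -0.211, 0.004], [0.569, -0.211, 0.001], [0.561, -0.211, 0.004], [0.555, -0.21, 0.011], [0.548, -0.211, 0.005], [0.542, -0.211, 0.007], [0.533, -0.211, -0.002]]
```

View pics/scrop.png

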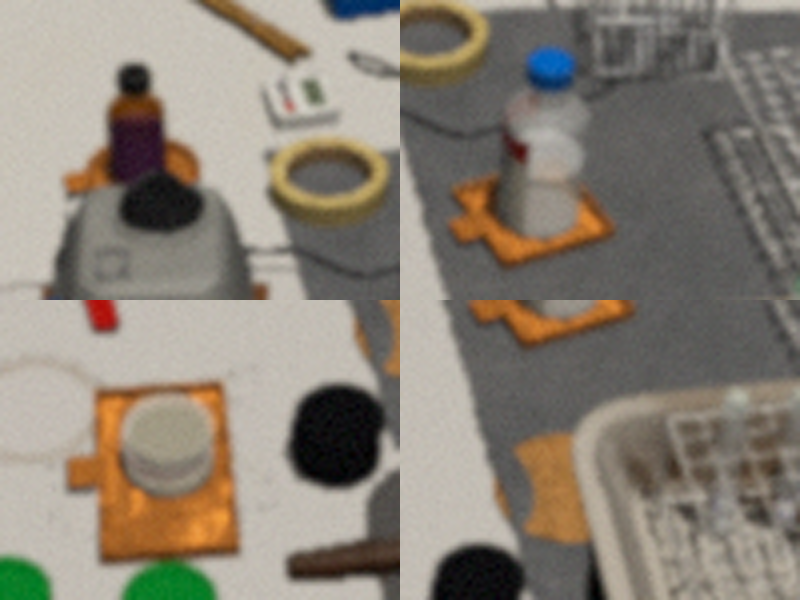

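Measurements agree across both views: the projected side pixels match within about 1–2 px. The grey disc on the mat is flat. My plan is dish to mat, small to oblong, tall to round, then dish to square. I'll start by turning the tool square to the world and moving toward the dish.

```bash
cat >> h.py <<'E'
def st(tgt=None):
    from bench import status
    from scipy.spatial.transform import Rotation as Ro
    o=status.get_obs(); R=Ro.from_rotvec(o["orientation"]).as_matrix()
    print("t",round(o["clock"],2),"tcp",o["tcp_pos"].round(4),"F",o["contact_force"].round(1),"w",round(o["grip_width"],4),"gf",round(o["gripper_force"],1),"yawx",np.degrees(np.arctan2(R[1,0],R[0,0])).round(2),"tilt",R[:2,2].round(3))
    if tgt is not None: print("units",(R.T@(np.array(tgt)-o["tcp_pos"])/.02).round(2))
E
python3 -m crank '[[0,0,0,0,0,0.167],[0,0,0,0,0,0.167],[0.7,-1,0,0,0,0],[0.7,-1,0,0,0,0],[0.7,-1,0,0,0,0],[0.7,-1,0,0,0,0],[0.7,-1,0,0,0,0],[0.7,-1,0,0,0,0],[0.7,-1,0,0,0,0],[0.7,-1,0,0,0,0],[0.7,-1,0,0,0,0],[0.7,-1,0,0,0,0]]' 1 40; python3 -c "
from h import *; st((.402,-.326,.1))"
```

```text
clock: 1.3
tcp_pos: [0.3147, -0.4513, 0.231]
orientation: [-3.141, 0.002, 0.001]
contact_force: [0.1, -1.0, -0.2]
grip_width: 0.0854
gripper_force: 0.0
t 1.3 tcp [ 0.3147 -0.4513  0.231 ] F [ 0.1 -1.  -0.2] w 0.0854 gf 0.0 yawx -0.09 tilt [-0.     0.001]
units [ 4.36 -6.27  6.55]
```

```bash
python3 -m crank '[[0.7,-1,1,0,0,0],[0.7,-1,1,0,0,0],[0.7,-1,1,0,0,0],[0.7,-1,1,0,0,0],[0.7,-1,1,0,0,0],[0.7,-1,1,0,0,0],[0.1,-0.2,0.5,0,0,0],[0,0,0,0,0,0]]'; python3 - <<'E'
from h import *
from bench import eyes
st((.402,-.326,.018))
f=eyes.grab_frame("top"); s=eyes.grab_frame("side")
a=f["image"][200:350,350:550];b=s["image"][230:380,200:400]
cv2.imwrite("pics/d1.png",np.hstack([cv2.resize(i,(400,300),interpolation=cv2.INTER_CUBIC) for i in(a,b)])[:,:,::-1])
E
```

```text
clock: 2.1
tcp_pos: [0.3998, -0.3274, 0.0999]
orientation: [-3.14, -0.001, 0.004]
contact_force: [-0.1, -0.0, -0.6]
grip_width: 0.0853
gripper_force: 0.0
t 2.1 tcp [ 0.3998 -0.3274  0.0999] F [-0.1 -0.  -0.6] w 0.0853 gf 0.0 yawx 0.02 tilt [-0.003  0.002]
units [ 0.12 -0.06  4.1 ]
```

View pics/d1.png

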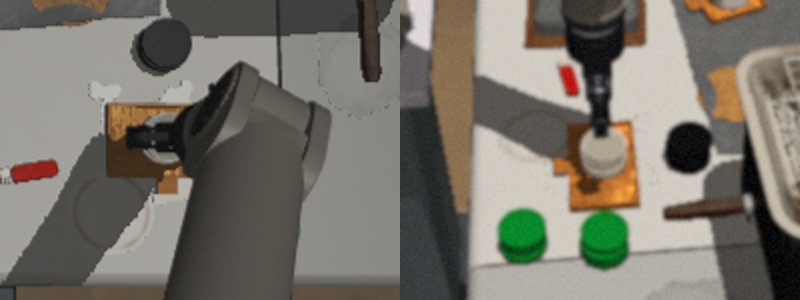

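The gripper is directly over the dish stack. Going down and closing.

```bash
python3 -m crank '[[0.1,-0.05,0.9,0,0,0],[0,0,0.9,0,0,0],[0,0,0.9,0,0,0],[0,0,0.9,0,0,0],[0,0,0.7,0,0,0],[0,0,0,0,0,0]]'; python3 -m crank '[[0,0,0,0,0,0],[0,0,0,0,0,0],[0,0,0,0,0,0],[0,0,0,0,0,0],[0,0,0,0,0,0],[0,0,0,0,0,0]]' 0 30;  python3 -c "
from h import *; st((.402,-.326,.12))"
```

```text
clock: 2.8
tcp_pos: [0.4013, -0.3281, 0.0144]
orientation: [-3.141, 0.005, 0.003]
contact_force: [0.9, -0.2, 0.6]
grip_width: 0.0851
gripper_force: 0.0
clock: 3.4
tcp_pos: [0.403, -0.3282, 0.0166]
orientation: [3.14, -0.003, 0.002]
contact_force: [-2.2, 0.4, 6.6]
grip_width: 0.0639
gripper_force: 32.4
t 3.4 tcp [ 0.403  -0.3282  0.0166] F [-2.2  0.4  6.6] w 0.0639 gf 32.4 yawx -0.1 tilt [ 0.001 -0.001]
units [-0.04 -0.1  -5.17]
```

```bash
python3 -m crank '[[0,0,-0.5,0,0,0],[0,0,-1,0,0,0],[0,0,-1,0,0,0],[0,0,-1,0,0,0],[0.5,-0.3,-1,0,0,0],[1,-0.59,0,0,0,0],[1,-0.59,0,0,0,0],[1,-0.59,0,0,0,0],[1,-0.59,0,0,0,0],[1,-0.59,0,0,0,0],[1,-0.59,0,0,0,0],[1,-0.59,0,0,0,0]]';  python3 -m crank '[[1,-0.59,0,0,0,0],[1,-0.59,0,0,0,0],[0.4,-0.2,0.5,0,0,0],[0,0,0.5,0,0,0]]'; python3 - <<'E'
from h import *
from bench import eyes
st((.601,-.211,.017))
f=eyes.grab_frame("top"); s=eyes.grab_frame("side")
a=f["image"][120:270,320:520];b=s["image"][200:350,250:450]
cv2.imwrite("pics/d2.png",np.hstack([cv2.resize(i,(400,300),interpolation=cv2.INTER_CUBIC) for i in(a,b)])[:,:,::-1])
E
```

```text
clock: 4.6
tcp_pos: [0.5536, -0.2387, 0.1064]
orientation: [3.141, -0.002, 0.001]
contact_force: [1.3, 0.8, -1.0]
grip_width: 0.0637
gripper_force: 33.4
clock: 5.0
tcp_pos: [0.6018, -0.2107, 0.0853]
orientation: [-3.141, -0.001, -0.002]
contact_force: [-1.0, 0.6, -1.1]
grip_width: 0.0635
gripper_force: 33.4
t 5.0 tcp [ 0.6018 -0.2107  0.0853] F [-1.   0.6 -1.1] w 0.0635 gf 33.4 yawx 0.03 tilt [0.002 0.   ]
units [-0.05  0.02  3.41]
```

View pics/d2.png

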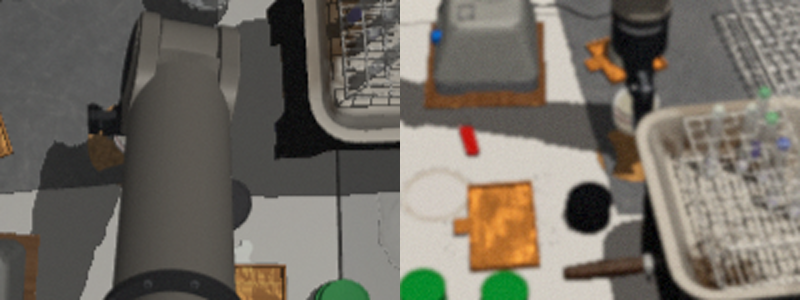

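The dish stack is held level above the mat. Lowering it.

```bash
python3 -m crank '[[0,0,0.9,0,0,0],[0,0,0.9,0,0,0],[0,0,0.9,0,0,0],[0,0,0.5,0,0,0],[0,0,0.2,0,0,0],[0,0,0,0,0,0]]'; python3 -m crank '[[0,0,0,0,0,0],[0,0,0,0,0,0],[0,0,0,0,0,0],[0,0,0,0,0,0]]' 1;  python3 -c "
from h import *; st()"
```

```text
clock: 5.7
tcp_pos: [0.6, -0.2125, 0.0175]
orientation: [3.141, -0.004, -0.001]
contact_force: [-0.1, -0.4, -0.1]
grip_width: 0.0631
gripper_force: 33.4
clock: 6.1
tcp_pos: [0.601, -0.2117, 0.0176]
orientation: [3.141, -0.002, 0.001]
contact_force: [0.5, -0.4, -0.1]
grip_width: 0.0856
gripper_force: 0.0
t 6.1 tcp [ 0.601  -0.2117  0.0176] F [ 0.5 -0.4 -0.1] w 0.0856 gf 0.0 yawx -0.09 tilt [ 0.001 -0.   ]
```

```bash
python3 -m crank '[[0,0,-1,0,0,0],[0,0,-1,0,0,0],[0,0,-1,0,0,0],[0,0,-1,0,0,0],[-0.4,-1,-1,0,0,0],[-0.4,-1,-1,0,0,0],[-0.4,-1,-1,0,0,0],[-0.4,-1,-1,0,0,0],[-0.4,-1,-1,0,0,0],[-0.4,-1,-1,0,0,0],[-0.4,-1,0,0,0,0],[-0.4,-1,0,0,0,0]]'; python3 -m crank '[[-0.45,-1,0,0,0,0],[-0.45,-1,0,0,0,0],[-0.45,-1,0,0,0,0],[-0.45,-1,0,0,0,0],[-0.45,-1,0,0,0,0],[-0.45,-1,0,0,0,0],[-0.45,-1,0,0,0,0],[-0.45,-1,0,0,0,0],[-0.45,-1,0,0,0,0],[-0.45,-1,0,0,0,0],[-0.45,-1,0,0,0,0],[-0.45,-1,0,0,0,0]]'; python3 - <<'E'
from h import *
from bench import eyes
st((.398,.265,.098))
f=eyes.grab_frame("top"); np.savez("top1.npz",**f)
a=f["image"][120:270,320:520]; b=f["image"][220:320,140:273]
cv2.imwrite("pics/d3.png",np.hstack([cv2.resize(i,(400,300),interpolation=cv2.INTER_CUBIC) for i in(a,b)])[:,:,::-1])
E
```

```text
clock: 7.3
tcp_pos: [0.537, -0.0507, 0.2183]
orientation: [3.141, -0.002, 0.003]
contact_force: [1.4, -0.3, -0.5]
grip_width: 0.0854
gripper_force: 0.0
clock: 8.5
tcp_pos: [0.4289, 0.1893, 0.2175]
orientation: [3.142, -0.002, 0.001]
contact_force: [-0.2, 0.3, -0.1]
grip_width: 0.0854
gripper_force: 0.0
t 8.5 tcp [0.4289 0.1893 0.2175] F [-0.2  0.3 -0.1] w 0.0854 gf 0.0 yawx -0.09 tilt [ 0. -0.]
units [-1.55 -3.78  5.97]
```

View pics/d3.png

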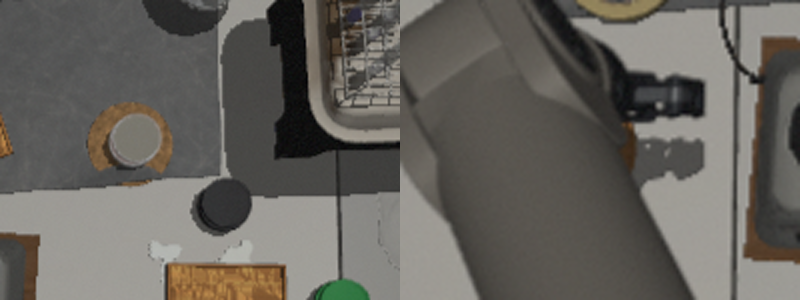

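The dish stack sits flat on the mat at about (387,189). Moving over the small bottle and down to its cap.

```bash
python3 -m crank '[[-0.4,-1,0,0,0,0],[-0.4,-1,0,0,0,0],[-0.4,-1,0,0,0,0],[-0.35,-0.8,0,0,0,0],[0,0,0.9,0,0,0],[0,0,0.9,0,0,0],[0,0,0.5,0,0,0],[0,0,0,0,0,0]]'; python3 - <<'E'
from h import *
from bench import eyes
st((.398,.265,.096))
s=eyes.grab_frame("side")
b=s["image"][100:220,220:380]
cv2.imwrite("pics/d4.png",cv2.resize(b,(640,480),interpolation=cv2.INTER_CUBIC)[:,:,::-1])
E
```

```text
clock: 9.35
tcp_pos: [0.3978, 0.2639, 0.1702]
orientation: [3.14, -0.003, -0.003]
contact_force: [-0.2, 0.5, 0.9]
grip_width: 0.0855
gripper_force: 0.0
t 9.35 tcp [0.3978 0.2639 0.1702] F [-0.2  0.5  0.9] w 0.0855 gf 0.0 yawx -0.09 tilt [-0.002 -0.002]
units [ 0.02 -0.06  3.71]
```

View pics/d4.png

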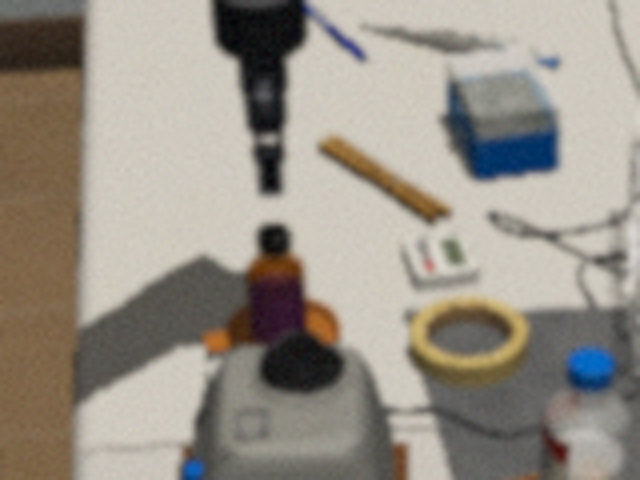

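The fingertips are directly above the black cap. Going down and gripping.

```bash
python3 -m crank '[[0,0,0.9,0,0,0],[0,0,0.9,0,0,0],[0,0,0.9,0,0,0],[0,0,0.9,0,0,0],[0,0,0.1,0,0,0],[0,0,0,0,0,0]]'; python3 -m crank '[[0,0,0,0,0,0],[0,0,0,0,0,0],[0,0,0,0,0,0],[0,0,0,0,0,0],[0,0,0,0,0,0],[0,0,0,0,0,0],[0,0,0,0,0,0],[0,0,0,0,0,0]]' 0 30;  python3 -c "
from h import *; st()"
```

```text
clock: 10.0
tcp_pos: [0.3988, 0.2648, 0.0979]
orientation: [-3.141, 0.003, -0.0]
contact_force: [0.0, -0.5, -0.4]
grip_width: 0.0856
gripper_force: 0.0
clock: 10.8
tcp_pos: [0.3989, 0.265, 0.0979]
orientation: [-3.141, 0.002, -0.002]
contact_force: [-0.8, -0.5, 6.1]
grip_width: 0.0278
gripper_force: 29.5
t 10.8 tcp [0.3989 0.265  0.0979] F [-0.8 -0.5  6.1] w 0.0278 gf 29.5 yawx -0.09 tilt [0.001 0.001]
```

```bash
python3 -m crank '[[0,0,-0.5,0,0,0],[0,0,-1,0,0,0],[0,0,-1,0,0,0],[0,0,-1,0,0,0],[0,0,-1,0,0,0],[0,0,-1,0,0,0],[0.4,0.5,-1,0,0,0],[0.4,0.5,-1,0,0,0],[0.4,0.5,-1,0,0,0],[0.4,0.5,-1,0,0,0],[0.4,0.8,0,0,0,0],[0.4,1,0,0,0,0]]'; python3 -c "
from h import *; st((.479,.105,.285))"; python3 -m crank '[[0.4,1,0,0,0,0],[0.4,1,0,0,0,0],[0.4,1,0,0,0,0],[0.4,1,0,0,0,0],[0,1,0,0,0,0],[0,1,0,0,0,0],[0,1,0,0,0,0],[0,1,0,0,0,0],[0,1,0,0,0,0],[0,1,0,0,0,0],[0,1,0,0,0,0],[0,1,0,0,0,0]]';  python3 -c "
from h import *; st((.40,-.331,.11))"
```

```text
clock: 12.0
tcp_pos: [0.4464, 0.1887, 0.2883]
orientation: [-3.141, 0.0, -0.001]
contact_force: [0.4, 0.1, -2.1]
grip_width: 0.028
gripper_force: 30.1
t 12.0 tcp [0.4464 0.1887 0.2883] F [ 0.4  0.1 -2.1] w 0.028 gf 30.1 yawx -0.0 tilt [0.001 0.001]
units [1.63 4.18 0.16]
clock: 13.2
tcp_pos: [0.4773, -0.0521, 0.2875]
orientation: [-3.141, 0.002, 0.001]
contact_force: [-0.1, 0.7, -1.5]
grip_width: 0.0281
gripper_force: 30.1
t 13.2 tcp [ 0.4773 -0.0521  0.2875] F [-0.1  0.7 -1.5] w 0.0281 gf 30.1 yawx -0.07 tilt [-0.001  0.   ]
units [-3.85 13.95  8.87]
```

```bash
python3 -m crank '[[0,1,0,0,0,0],[0,1,0,0,0,0],[0,1,0,0,0,0],[0,1,0,0,0,0],[0,1,0,0,0,0],[-0.4,1,0.5,0,0,0],[-0.4,1,0.5,0,0,0],[-0.4,1,0.5,0,0,0],[-0.4,1,0.5,0,0,0],[-0.4,1,0.5,0,0,0],[-0.4,1,0.5,0,0,0],[-0.4,1,0.5,0,0,0]]'; python3 -m crank '[[-0.5,1,0.5,0,0,0],[-0.5,1,0.5,0,0,0],[0,0,1,0,0,0],[0,0,1,0,0,0],[0,0,0.8,0,0,0],[0,0,0,0,0,0]]'; python3 - <<'E'
from h import *
from bench import eyes
st((.3995,-.331,.098))
f=eyes.grab_frame("top"); s=eyes.grab_frame("side")
a=f["image"][220:320,370:503];b=s["image"][240:340,240:373]
cv2.imwrite("pics/d5.png",np.hstack([cv2.resize(i,(400,300),interpolation=cv2.INTER_CUBIC) for i in(a,b)])[:,:,::-1])
E
```

```text
clock: 14.4
tcp_pos: [0.4209, -0.2917, 0.2171]
orientation: [-3.141, 0.002, 0.0]
contact_force: [-0.2, -0.7, -1.3]
grip_width: 0.0276
gripper_force: 30.1
clock: 15.0
tcp_pos: [0.4, -0.3301, 0.1395]
orientation: [-3.139, 0.002, 0.006]
contact_force: [-1.0, 0.3, -0.8]
grip_width: 0.028
gripper_force: 30.1
t 15.0 tcp [ 0.4    -0.3301  0.1395] F [-1.   0.3 -0.8] w 0.028 gf 30.1 yawx -0.08 tilt [-0.004  0.003]
units [-0.02  0.05  2.07]
```

View pics/d5.png

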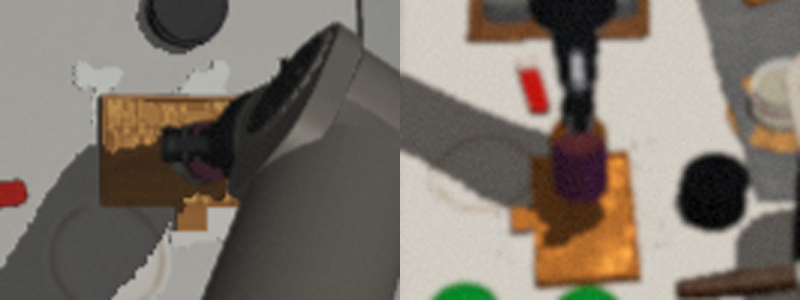

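The bottle hangs upright over the oblong tray. Lowering and releasing it.

```bash
python3 -m crank '[[0,0,0.6,0,0,0],[0,0,0.6,0,0,0],[0,0,0.5,0,0,0],[0,0,0.2,0,0,0],[0,0,0.15,0,0,0],[0,0,0,0,0,0]]'; python3 -m crank '[[0,0,0,0,0,0],[0,0,0,0,0,0],[0,0,0,0,0,0],[0,0,0,0,0,0],[0,0,0,0,0,0]]' 1;  python3 -c "
from h import *; st()"
```

```text
clock: 15.7
tcp_pos: [0.4014, -0.3312, 0.0999]
orientation: [-3.141, 0.002, 0.001]
contact_force: [-0.2, 0.6, -2.3]
grip_width: 0.0281
gripper_force: 30.1
clock: 16.2
tcp_pos: [0.4017, -0.3314, 0.1005]
orientation: [3.141, -0.002, 0.001]
contact_force: [0.0, -0.1, -0.2]
grip_width: 0.0853
gripper_force: 0.0
t 16.2 tcp [ 0.4017 -0.3314  0.1005] F [ 0.  -0.1 -0.2] w 0.0853 gf 0.0 yawx -0.09 tilt [ 0. -0.]
```

```bash
python3 -m crank '[[0,0,-1,0,0,0],[0,0,-1,0,0,0],[0,0,-1,0,0,0],[0,0,-1,0,0,0],[0,0,-1,0,0,0],[0,0,-1,0,0,0],[0.68,-1,0,0,0,0],[0.68,-1,0,0,0,0],[0.68,-1,0,0,0,0],[0.68,-1,0,0,0,0],[0.68,-1,0,0,0,0],[0.68,-1,0,0,0,0]]'; python3 -m crank '[[0.68,-1,0,0,0,0],[0.68,-1,0,0,0,0],[0.68,-1,0,0,0,0],[0.68,-1,0,0,0,0],[0.68,-1,0,0,0,0],[0.68,-1,0,0,0,0],[0.68,-1,0,0,0,0],[0.68,-1,0,0,0,0],[0.68,-1,0,0,0,0],[0.68,-1,0,0,0,0],[0.3,-0.55,0,0,0,0],[0,0,0,0,0,0]]'; python3 - <<'E'
from h import *
from bench import eyes
st((.6264,0,.140))
f=eyes.grab_frame("top"); s=eyes.grab_frame("side"); np.savez("top2.npz",**f)
a=f["image"][240:300,393:473];b=s["image"][160:250,310:430];c=f["image"][140:230,240:360]
cv2.imwrite("pics/d6.png",np.hstack([cv2.resize(i,(266,200),interpolation=cv2.INTER_CUBIC) for i in(a,b,c)])[:,:,::-1])
E
```

```text
clock: 17.4
tcp_pos: [0.4837, -0.2106, 0.2204]
orientation: [3.142, -0.002, 0.0]
contact_force: [0.4, -0.9, 0.5]
grip_width: 0.0851
gripper_force: 0.0
clock: 18.6
tcp_pos: [0.626, 0.0014, 0.2201]
orientation: [-3.141, -0.002, 0.0]
contact_force: [0.0, -0.7, -0.0]
grip_width: 0.0855
gripper_force: 0.0
t 18.6 tcp [0.626  0.0014 0.2201] F [ 0.  -0.7 -0. ] w 0.0855 gf 0.0 yawx 0.08 tilt [-0.     0.001]
units [0.02 0.08 4.  ]
```

View pics/d6.png

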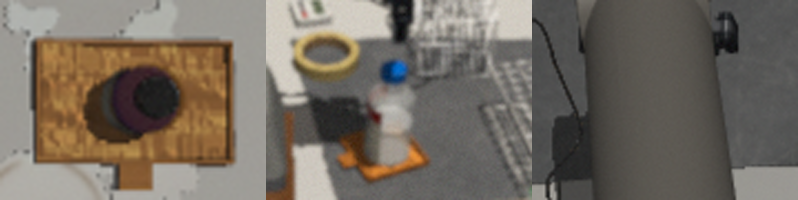

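The small bottle stands in the oblong tray, and the gripper is over the blue cap. Going down and gripping the tall bottle.

```bash
python3 -c "
from h import *
f=np.load('top2.npz'); print('small',onplane(f,439.9,269.8,.114).round(4))"
python3 -m crank '[[0,0.08,0.9,0,0,0],[0,0,0.9,0,0,0],[0,0,0.9,0,0,0],[0,0,0.9,0,0,0],[0,0,0.3,0,0,0],[0,0,0,0,0,0]]'; python3 -m crank '[[0,0,0,0,0,0],[0,0,0,0,0,0],[0,0,0,0,0,0],[0,0,0,0,0,0],[0,0,0,0,0,0],[0,0,0,0,0,0],[0,0,0,0,0,0],[0,0,0,0,0,0]]' 0 45;  python3 -c "
from h import *; st()"
```

```text
small [ 0.3981 -0.3258  0.114 ]
clock: 19.3
tcp_pos: [0.6247, -0.0037, 0.1417]
orientation: [3.141, -0.005, -0.003]
contact_force: [-0.0, -0.7, 0.7]
grip_width: 0.0855
gripper_force: 0.0
clock: 20.1
tcp_pos: [0.6266, -0.002, 0.1434]
orientation: [-3.141, 0.002, -0.003]
contact_force: [0.4, -0.3, 6.1]
grip_width: 0.0331
gripper_force: 45.0
t 20.1 tcp [ 0.6266 -0.002   0.1434] F [ 0.4 -0.3  6.1] w 0.0331 gf 45.0 yawx -0.08 tilt [0.002 0.   ]
```

```bash
python3 -m crank '[[0,0,-0.5,0,0,0],[0,0,-1,0,0,0],[0,0,-1,0,0,0],[0,0,-1,0,0,0],[0,0,-1,0,0,0],[0,0,-1,0,0,0],[0,0,-1,0,0,0],[0,0,-1,0,0,0],[0,-0.7,-0.4,0,0,0],[0,-1,-0.4,0,0,0],[0,-1,-0.4,0,0,0],[0,-1,0,0,0,0]]'; python3 -c "
from h import *; st((.399,.262,.317))"
```

```text
clock: 21.3
tcp_pos: [0.6255, 0.0738, 0.3166]
orientation: [-3.141, 0.001, -0.0]
contact_force: [0.1, -0.1, -2.8]
grip_width: 0.0335
gripper_force: 45.3
t 21.3 tcp [0.6255 0.0738 0.3166] F [ 0.1 -0.1 -2.8] w 0.0335 gf 45.3 yawx -0.04 tilt [0.    0.001]
units [-1.133e+01 -9.400e+00 -1.000e-02]
```

```bash
python3 -m crank '[[-0.95,-0.8,0,0,0,0],[-0.95,-0.8,0,0,0,0],[-0.95,-0.8,0,0,0,0],[-0.95,-0.8,0,0,0,0],[-0.95,-0.8,0,0,0,0],[-0.95,-0.8,0,0,0,0],[-0.95,-0.8,0,0,0,0],[-0.95,-0.8,0,0,0,0],[-0.95,-0.8,0,0,0,0],[-0.95,-0.8,0,0,0,0],[-0.95,-0.8,0,0,0,0],[-0.9,-0.6,0,0,0,0]]'; python3 -m crank '[[0,0,1,0,0,0],[0,0,1,0,0,0],[0,0,1,0,0,0],[0,0,1,0,0,0],[0,0,1,0,0,0],[0,0,1,0,0,0],[0,0,0.5,0,0,0],[0,0,0,0,0,0]]'; python3 - <<'E'
from h import *
from bench import eyes
st((.399,.262,.1425))
f=eyes.grab_frame("top"); s=eyes.grab_frame("side")
p=np.load("top2.npz")
a=p["image"][230:305,150:250]; b=s["image"][110:230,220:380]
# tray circle from the clear picture (empty tray)
cv2.imwrite("pics/d7.png",np.hstack([cv2.resize(i,(400,300),interpolation=cv2.INTER_CUBIC) for i in(a,b)])[:,:,::-1])
E
```

```text
clock: 22.5
tcp_pos: [0.3968, 0.2616, 0.3155]
orientation: [3.141, 0.001, -0.003]
contact_force: [-0.0, 0.6, -2.8]
grip_width: 0.0333
gripper_force: 45.3
clock: 23.3
tcp_pos: [0.3976, 0.2597, 0.1848]
orientation: [3.139, -0.001, -0.005]
contact_force: [-0.4, -0.7, -2.9]
grip_width: 0.0336
gripper_force: 45.3
t 23.3 tcp [0.3976 0.2597 0.1848] F [-0.4 -0.7 -2.9] w 0.0336 gf 45.3 yawx -0.04 tilt [-0.003 -0.002]
units [ 0.08 -0.12  2.11]
```

View pics/d7.png

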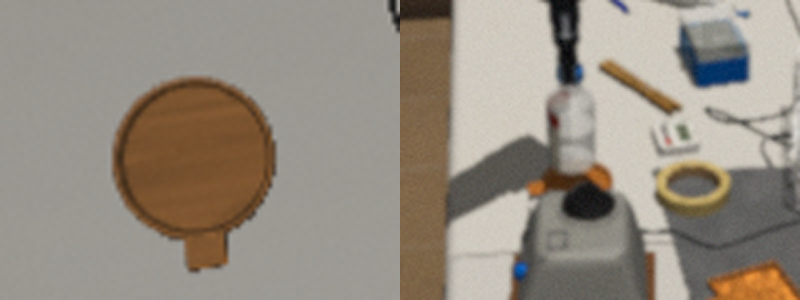

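The empty round tray's centre is at about (198.5,269), as measured before, and the bottle hangs upright above it. Lowering.

```bash
python3 -m crank '[[0.07,-0.1,0.6,0,0,0],[0,0,0.6,0,0,0],[0,0,0.5,0,0,0],[0,0,0.2,0,0,0],[0,0,0.2,0,0,0],[0,0,0,0,0,0],[0,0,0,0,0,0]]'; python3 -c "
from h import *; st((.399,.262,.1425))"
```

```text
clock: 24.1
tcp_pos: [0.4006, 0.2621, 0.1444]
orientation: [-3.141, 0.003, -0.0]
contact_force: [-0.2, 0.2, -3.2]
grip_width: 0.0332
gripper_force: 45.3
t 24.1 tcp [0.4006 0.2621 0.1444] F [-0.2  0.2 -3.2] w 0.0332 gf 45.3 yawx -0.1 tilt [0. 0.]
units [-0.08  0.01  0.1 ]
```

Not touching yet: the force is still the full weight. Lowering a little more, then releasing.

```bash
python3 -m crank '[[0,0,0.07,0,0,0],[0,0,0.05,0,0,0],[0,0,0.05,0,0,0],[0,0,0,0,0,0]]'; python3 -m crank '[[0,0,0,0,0,0],[0,0,0,0,0,0],[0,0,0,0,0,0],[0,0,0,0,0,0],[0,0,0,0,0,0]]' 1;  python3 -c "
from h import *; st((.602,-.211,.22))"
```

```text
clock: 24.5
tcp_pos: [0.4025, 0.2632, 0.1431]
orientation: [-3.139, 0.003, -0.007]
contact_force: [0.6, -1.4, 12.8]
grip_width: 0.0333
gripper_force: 47.8
clock: 25.0
tcp_pos: [0.4004, 0.262, 0.1408]
orientation: [3.141, -0.002, -0.0]
contact_force: [-0.3, -0.0, 0.0]
grip_width: 0.0858
gripper_force: 0.0
t 25.0 tcp [0.4004 0.262  0.1408] F [-0.3 -0.   0. ] w 0.0858 gf 0.0 yawx -0.09 tilt [-0. -0.]
units [10.12 23.64 -3.96]
```

```bash
python3 -m crank '[[0,0,-1,0,0,0],[0,0,-1,0,0,0],[0,0,-1,0,0,0],[0,0,-1,0,0,0],[0.42,1,0,0,0,0],[0.42,1,0,0,0,0],[0.42,1,0,0,0,0],[0.42,1,0,0,0,0],[0.42,1,0,0,0,0],[0.42,1,0,0,0,0],[0.42,1,0,0,0,0],[0.42,1,0,0,0,0]]'; python3 -m crank '[[0.43,1,0,0,0,0],[0.43,1,0,0,0,0],[0.43,1,0,0,0,0],[0.43,1,0,0,0,0],[0.43,1,0,0,0,0],[0.43,1,0,0,0,0],[0.43,1,0,0,0,0],[0.43,1,0,0,0,0],[0.43,1,0,0,0,0],[0.43,1,0,0,0,0],[0.43,1,0,0,0,0],[0.43,1,0,0,0,0]]'; python3 - <<'E'
from h import *
from bench import eyes
f=eyes.grab_frame("top"); s=eyes.grab_frame("side"); np.savez("top3.npz",**f)
d=np.load("top1.npz"); p=onplane(d,387.5,188.6,.047); print(p.round(4)); st((p[0],p[1],.0165))
a=f["image"][230:305,150:250]; b=f["image"][155:230,330:430]
cv2.imwrite("pics/d8.png",np.hstack([cv2.resize(i,(400,300),interpolation=cv2.INTER_CUBIC) for i in(a,b)])[:,:,::-1])
E
```

```text
clock: 26.2
tcp_pos: [0.4676, 0.1011, 0.2208]
orientation: [3.142, -0.002, -0.0]
contact_force: [0.9, 0.2, 0.3]
grip_width: 0.0853
gripper_force: 0.0
clock: 27.4
tcp_pos: [0.5704, -0.139, 0.2207]
orientation: [-3.141, 0.002, 0.001]
contact_force: [-0.7, -0.1, -0.4]
grip_width: 0.0853
gripper_force: 0.0
[ 0.601  -0.2128  0.047 ]
t 27.5 tcp [ 0.5706 -0.1417  0.2206] F [ 0.3 -0.8 -0.5] w 0.0853 gf 0.0 yawx -0.33 tilt [ 0.    -0.002]
units [ 1.54  3.53 10.21]
```

View pics/d8.png

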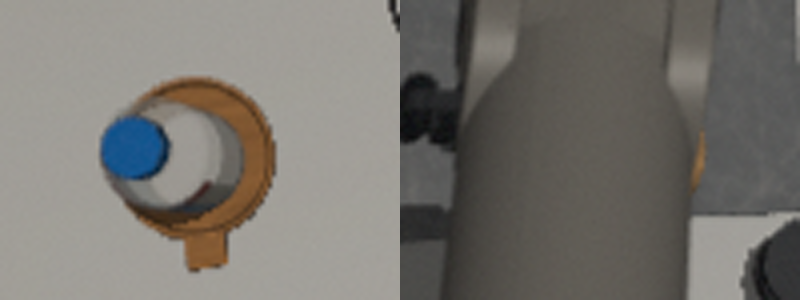

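The tall bottle stands upright in the round tray, with its cap at (183.5,267). Fetching the dish stack.

```bash
python3 -c "
from h import *
f=np.load('top3.npz'); print('tall',onplane(f,183.5,267,.158).round(4))"
python3 -m crank '[[0.42,1,0,0,0,0],[0.42,1,0,0,0,0],[0.42,1,0.5,0,0,0],[0.28,0.53,1,0,0,0],[0,0,1,0,0,0],[0,0,1,0,0,0],[0,0,1,0,0,0],[0,0,1,0,0,0],[0,0,1,0,0,0],[0,0,0,0,0,0]]'; python3 -c "
from h import *; st((.601,-.2128,.0165))"
```

```text
tall [0.4021 0.2628 0.158 ]
clock: 28.5
tcp_pos: [0.5987, -0.2071, 0.088]
orientation: [-3.139, 0.001, 0.009]
contact_force: [-1.0, 0.8, 0.1]
grip_width: 0.0852
gripper_force: 0.0
t 28.5 tcp [ 0.5987 -0.2071  0.088 ] F [-1.   0.8  0.1] w 0.0852 gf 0.0 yawx -0.03 tilt [-0.006  0.002]
units [0.14 0.29 3.57]
```

```bash
python3 -m crank '[[0.1,0.25,0.5,0,0,0],[0,0,0.9,0,0,0],[0,0,0.9,0,0,0],[0,0,0.9,0,0,0],[0,0,0.4,0,0,0],[0,0,0,0,0,0]]'; python3 -m crank '[[0,0,0,0,0,0],[0,0,0,0,0,0],[0,0,0,0,0,0],[0,0,0,0,0,0],[0,0,0,0,0,0],[0,0,0,0,0,0]]' 0 30;  python3 -c "
from h import *; st((.6176,-.001,.1))"
```

```text
clock: 29.1
tcp_pos: [0.6026, -0.2138, 0.0183]
orientation: [-3.141, 0.002, 0.002]
contact_force: [0.2, -0.1, -0.3]
grip_width: 0.0853
gripper_force: 0.0
clock: 29.7
tcp_pos: [0.604, -0.2142, 0.0206]
orientation: [3.141, -0.003, 0.004]
contact_force: [-1.5, -0.1, 5.4]
grip_width: 0.0634
gripper_force: 32.7
t 29.7 tcp [ 0.604  -0.2142  0.0206] F [-1.5 -0.1  5.4] w 0.0634 gf 32.7 yawx -0.09 tilt [ 0.002 -0.001]
units [  0.67 -10.66  -3.97]
```

```bash
python3 -m crank '[[0,0,-0.5,0,0,0],[0,0,-1,0,0,0],[0,0,-1,0,0,0],[0,-0.65,-1,0,0,0],[0,-1,0,0,0,0],[0,-1,0,0,0,0],[0.2,-1,0,0,0,0],[0.2,-1,0,0,0,0],[0.2,-1,0,0,0,0],[0.2,-1,0,0,0,0],[0,-1,0,0,0,0],[0,-1,0,0,0,0]]'; python3 -m crank '[[0,-1,0,0,0,0],[0,-1,0,0,0,0],[0,0,0.5,0,0,0],[0,0,0.5,0,0,0],[0,0,0,0,0,0]]'; python3 - <<'E'
from h import *
from bench import eyes
st((.6186,-.001,.02))
f=eyes.grab_frame("top"); s=eyes.grab_frame("side")
a=f["image"][150:225,250:350]; b=s["image"][180:255,310:410]
cv2.imwrite("pics/d9.png",np.hstack([cv2.resize(i,(400,300),interpolation=cv2.INTER_CUBIC) for i in(a,b)])[:,:,::-1])
E
```

```text
clock: 30.9
tcp_pos: [0.6194, -0.04, 0.0897]
orientation: [3.142, -0.002, 0.001]
contact_force: [0.0, 0.4, -1.2]
grip_width: 0.0634
gripper_force: 33.1
clock: 31.4
tcp_pos: [0.6178, -0.0026, 0.0672]
orientation: [3.14, -0.005, -0.005]
contact_force: [-1.0, -1.1, -1.1]
grip_width: 0.0631
gripper_force: 33.1
t 31.4 tcp [ 0.6178 -0.0026  0.0672] F [-1.  -1.1 -1.1] w 0.0631 gf 33.1 yawx -0.17 tilt [-0.003 -0.001]
units [ 0.05 -0.08  2.36]
```

View pics/d9.png

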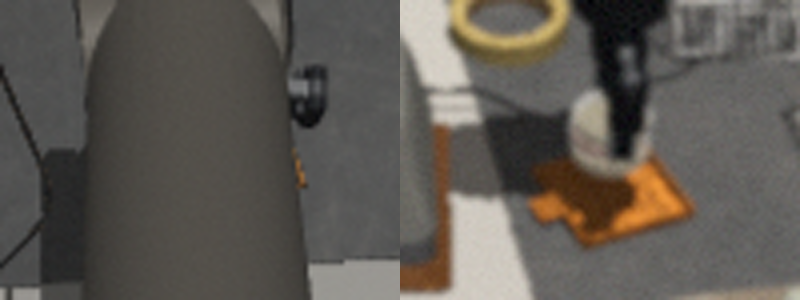

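The dish stack is over the square tray but looks pitched about the finger axis in the side view (crop at about (610,132)). I'll lower it slowly and let the floor level it.

```bash
python3 -m crank '[[0.05,-0.05,0.7,0,0,0],[0,0,0.5,0,0,0],[0,0,0.3,0,0,0],[0,0,0.1,0,0,0],[0,0,0,0,0,0]]'; python3 - <<'E'
from h import *
from bench import eyes
st((.6186,-.001,.02))
s=eyes.grab_frame("side")
b=s["image"][185:245,325:405]
cv2.imwrite("pics/d10.png",cv2.resize(b,(480,360),interpolation=cv2.INTER_CUBIC)[:,:,::-1])
E
```

```text
clock: 32.0
tcp_pos: [0.62, 0.0001, 0.0363]
orientation: [3.141, -0.002, -0.001]
contact_force: [0.2, -0.1, -0.3]
grip_width: 0.0632
gripper_force: 33.1
t 32.0 tcp [6.20e-01 1.00e-04 3.63e-02] F [ 0.2 -0.1 -0.3] w 0.0632 gf 33.1 yawx -0.09 tilt [-0.001 -0.   ]
units [-0.07  0.05  0.82]
```

View pics/d10.png

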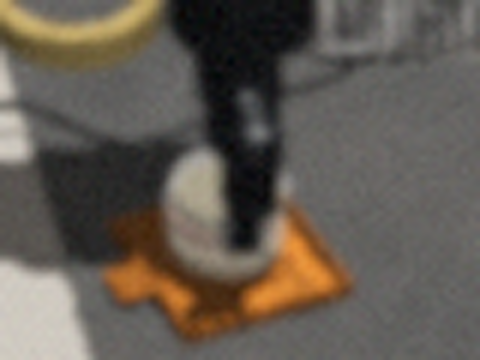

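It is pitched by roughly 30°, with the +x edge low. I'll drop the grip to 20 N and press down gently so the floor levels it.

```bash
python3 -m crank '[[0,0,0,0,0,0],[0,0,0.2,0,0,0],[0,0,0.2,0,0,0],[0,0,0,0,0,0]]' - 20; python3 -m crank '[[0,0,0.2,0,0,0],[0,0,0.15,0,0,0],[0,0,0,0,0,0]]'; python3 - <<'E'
from h import *
from bench import eyes
st((.6186,-.001,.02))
s=eyes.grab_frame("side")
b=s["image"][185:245,325:405]
cv2.imwrite("pics/d11.png",cv2.resize(b,(480,360),interpolation=cv2.INTER_CUBIC)[:,:,::-1])
E
```

```text
clock: 32.45
tcp_pos: [0.6198, 0.0002, 0.0283]
orientation: [3.142, -0.002, -0.002]
contact_force: [-0.4, 0.2, -0.6]
grip_width: 0.0628
gripper_force: 33.1
clock: 32.75
tcp_pos: [0.6198, 0.0001, 0.0213]
orientation: [3.141, -0.002, -0.002]
contact_force: [-0.4, -0.5, -1.5]
grip_width: 0.0632
gripper_force: 33.1
t 32.75 tcp [6.198e-01 1.000e-04 2.130e-02] F [-0.4 -0.5 -1.5] w 0.0632 gf 33.1 yawx -0.08 tilt [-0.001 -0.   ]
units [-0.06  0.05  0.06]
```

View pics/d11.png

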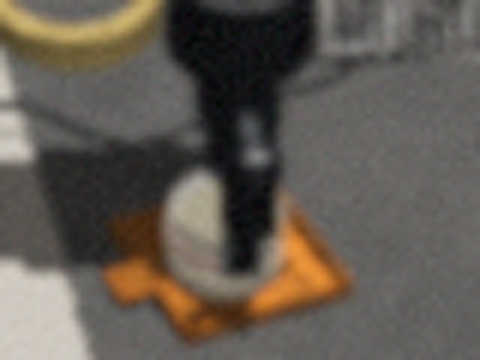

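The force stays at about zero at this height, and the outline matches an upright stack partly hidden by a finger, so it is level after all. Lowering the last millimetre, releasing and retreating.

```bash
python3 -m crank '[[0,0,0.05,0,0,0],[0,0,0,0,0,0]]'; python3 -m crank '[[0,0,0,0,0,0],[0,0,0,0,0,0],[0,0,0,0,0,0],[0,0,0,0,0,0]]' 1;  python3 -m crank '[[0,0,-0.5,0,0,0],[0,0,-1,0,0,0],[0,0,-1,0,0,0],[0,0,-1,0,0,0],[0,0,-1,0,0,0],[0,0,-1,0,0,0],[0,1,-1,0,0,0],[0,1,-1,0,0,0],[0,1,-1,0,0,0],[0,1,-1,0,0,0],[0,1,0,0,0,0],[0,1,0,0,0,0]]'; python3 -m crank '[[0,1,0,0,0,0],[0,1,0,0,0,0],[0,1,0,0,0,0],[0,1,0,0,0,0],[0,1,0,0,0,0],[0,1,0,0,0,0],[0,0,0,0,0,0]]'; python3 - <<'E'
from h import *
from bench import eyes
st()
f=eyes.grab_frame("top"); s=eyes.grab_frame("side"); np.savez("topF.npz",**f); np.savez("sideF.npz",**s)
g=[f["image"][150:225,250:350],f["image"][230:305,150:250],f["image"][235:310,385:485],s["image"][180:255,310:410]]
g=[cv2.resize(i,(400,300),interpolation=cv2.INTER_CUBIC) for i in g]
cv2.imwrite("pics/fin.png",np.vstack([np.hstack(g[:2]),np.hstack(g[2:])])[:,:,::-1])
E
```

```text
clock: 33.0
tcp_pos: [0.6203, 0.0001, 0.0209]
orientation: [-3.142, 0.002, -0.0]
contact_force: [0.3, 0.3, -0.7]
grip_width: 0.0631
gripper_force: 33.1
clock: 33.4
tcp_pos: [0.6203, 0.0001, 0.021]
orientation: [-3.142, 0.002, -0.0]
contact_force: [0.8, 0.3, -0.4]
grip_width: 0.0852
gripper_force: 0.0
clock: 34.6
tcp_pos: [0.6205, -0.1208, 0.2128]
orientation: [3.141, -0.002, 0.004]
contact_force: [0.2, -0.4, -0.0]
grip_width: 0.0854
gripper_force: 0.0
clock: 35.3
tcp_pos: [0.6189, -0.2439, 0.2117]
orientation: [3.139, -0.01, 0.0]
contact_force: [0.7, -0.5, -0.4]
grip_width: 0.0853
gripper_force: 0.0
t 35.3 tcp [ 0.6189 -0.2439  0.2117] F [ 0.7 -0.5 -0.4] w 0.0853 gf 0.0 yawx -0.37 tilt [ 0.    -0.002]
```

View pics/fin.png

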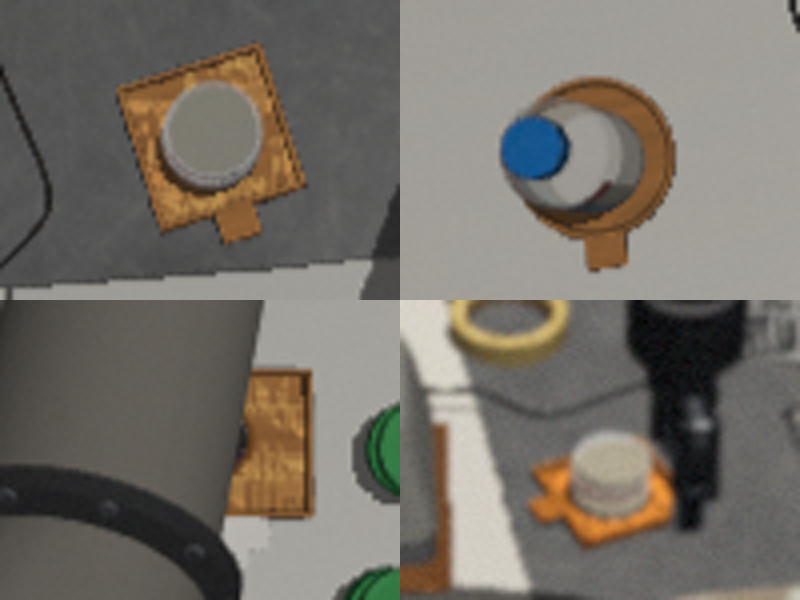

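The dish stack sits flat in the square tray, top centre at about (303,183.3), with the tray centre at (302.8,184.7). The tall bottle is upright in the round tray. Next I'll compute the offsets, and check the small bottle's cap in the side view too.

```bash
python3 - <<'E'
from h import *
f=np.load("topF.npz"); s=np.load("sideF.npz")
print("square",onplane(f,302.8,184.7,.012).round(4),"dish",onplane(f,303,183.25,.047).round(4))
print("round",onplane(f,198.5,269.3,.012).round(4),"tall",onplane(f,183.5,267.3,.158).round(4))
def blob(f,box,cond):
    x0,y0,x1,y1=box; c=cv2.cvtColor(f["image"][y0:y1,x0:x1],cv2.COLOR_RGB2HSV).astype(int); m=cond(c).astype(np.uint8)
    n,l,st,ce=cv2.connectedComponentsWithStats(m); k=1+st[1:,4].argmax(); x,y,w,h,a=st[k]; return x+x0+w/2-.5,y+y0+h/2-.5,w,h,a
blue=lambda c:(c[...,0]>95)&(c[...,0]<115)&(c[...,1]>140)
dark=lambda c:(c[...,2]<62)&(c[...,1]<110)
for n,g,b in(("top0",np.load("top0.npz"),(175,255,215,285)),("top2",np.load("top2.npz"),(415,255,455,285)),("side0",np.load("side0.npz"),(275,145,305,170)),("sideF",s,(285,265,325,300))):
    print(n,np.round(blob(g,b,dark),1))
print("side expects cap middle",np.round(proj(s,(.3986,-.3309,.105)),1),"was",np.round(proj(s,(.3971,.2659,.105)),1))
t=np.load("top2.npz"); hsv=cv2.cvtColor(t["image"],cv2.COLOR_RGB2HSV).astype(int)
print(onplane(t,*blob(t,(415,255,455,285),dark)[:2],.114).round(4))
g=[t["image"][240:300,393:473],s["image"][260:320,260:340]]
cv2.imwrite("pics/sm.png",np.hstack([cv2.resize(i,(400,300),interpolation=cv2.INTER_CUBIC) for i in g])[:,:,::-1])
E
```

```text
square [ 6.168e-01 -3.000e-04  1.200e-02] dish [ 0.6142 -0.0022  0.047 ]
round [0.3999 0.2626 0.012 ] tall [0.4014 0.2628 0.158 ]
top0 [194.  270.5  27.   20.  353. ]
top2 [434.5 270.5  24.   20.  346. ]
side0 [288.  159.5   7.    6.   34. ]
sideF [300. 287.   9.   9.  67.]
side expects cap middle [298.4 288. ] was [287.5 159.9]
[ 0.3964 -0.3132  0.114 ]
```

View pics/sm.png

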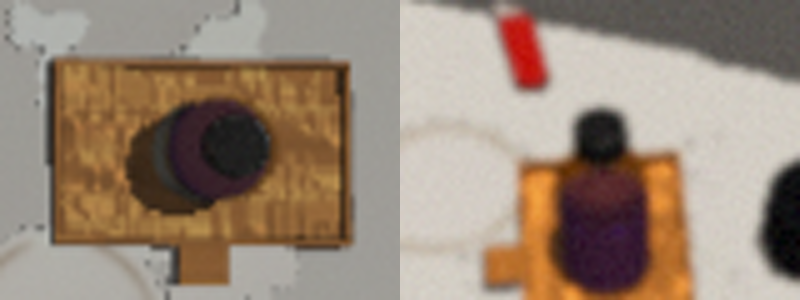

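All three items are within about 5 mm of their tray centres and standing upright, and the gripper is clear. Handing in.

```bash
python3 -c "
from bench import r; print(r.hand_in())"
```

```text
the job is handed in; nothing more can be done
None
```

The job is handed in after about 36 s on the clock: the tall bottle is in the round tray, the dish stack in the square tray and the small bottle in the oblong tray, each upright and measured within about 5 mm of its tray's centre.

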